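# Shim a rocking tracing light box

### The arm

A 6-joint arm with a two-finger parallel gripper is mounted at the origin on the work surface. World frame = base frame: x ahead of the robot, y to its left, z up, the work surface at z = 0. Lengths are in m, angles in rad, forces in N, time in s.
With the tool pointing down it reaches from about 0.275 to 0.875 m from the base axis. Payload 12.5 kg.
Tool frame: the origin (TCP) lies at the very end of the fingers, on their centre line; the grasp point (between the pads) lies 19 mm behind it (ctrl.grip_depth is the distance from the TCP to the grasp point, in m); z points along the fingers, y is the line along which they close (so a half turn about z gives the same grasp; the last joint's range is limited). The gripper opens to 85 mm and grips with 20 to 120 N. Pads are 22 mm wide; open, the fingers measure 114 mm over their backs; the gripper's body (76 mm by 85 mm) begins 54 mm behind the grasp point. The pads swing forward as they close: fully open they stand 13 mm farther back than shut.
Start: joints at [-1.361, 0.351, 1.652, -0, 1.139, -0.085], TCP at [0.16, -0.526, 0.231] pointing down, gripper open.
Joint ranges: [-2.75, 2.75], [-0.79, 2.1], [0.01, 2.65], [-1.57, 4.71], [0.07, 3.14], [-2.87, 2.87]. Speed limits (rad/s): [2.22, 2.22, 2.79, 3.14, 3.14, 3.14].

### API

Orientations are given as a unit quaternion [w, x, y, z].
In Python, from station import ctrl gives the robot as it stands.
- The arm moves only by the tool carry_out, never from a script. Its argument "targets" is text: rows parted by semicolons, each of 7 numbers parted by spaces: the shift along the tool's x, y, z in m, then the turn, a rotation vector about the tool's x, y, z in degrees, then the closure, from -1 (fully open) to 1 (shut). In form: x y z wx wy wz jaw; .... A call has 1 to 10 rows; each row shifts and turns the commanded pose from where the row before left it, along the tool's axes as they then stand; what a row does not reach is not made up. A row lasts 1/12 s, in which the tool goes at most 41.7 mm and 7.16 degrees, less where a joint would pass 70% of its speed; a pose out of reach is approached as far as the arm can. A call is refused whole if a number of a shift passes 0.0417 or a number of a turn 7.16, either way. A call with a gripper value outside its range is refused whole. The fingers move at their own pace and stop on an object; "force" is the grip in N (left out, the last holds). Time passes only in rows, so rows that do not move let the fingers close. It gives the time, the measured TCP pose, the force, the opening and the grip force at its end, in the units of the state.
- ctrl.state(): the state, without advancing time (a new reading comes with each control period).
- ctrl.snapshot(name): name is "side" or "top" or "wrist"; returns (picture, depth): 420x560x3 uint8, red, green, blue; 420x560 float32, m along the optical axis (not along the pixel's ray), 0 where there is no reading.
- ctrl.get_calibration(name): a dict with "fx", "fy", "cx", "cy" (pixels), "R" (3x3) and "t" (3): a world point X has camera coordinates R X + t; the wrist camera has in their place "mount" (4x4, takes a point from camera to tool coordinates, whose origin is the TCP and whose axes are the flange's). Camera axes: x right, y down, z forward; pixel columns grow to the right and rows downward; lengths in m; the calibration is good to about 2 mm. The wrist camera is an equidistant fisheye: a pixel r from the principal point sees the ray r / f radians off the axis. A picture is of the moment at which its call begins: read the wrist's pose just before it. get_calibration takes no time and is no camera call.
- ctrl.hand_in(): hands the job in; it is judged then, once.
The state is a dict: "time": time; "q": joint angles; "dq": joint speeds; "joint_efforts": joint torques, N m; "tool_pos": TCP position; "eef_rot": TCP orientation; "ft_force": force on the tool from outside, world axes, zero at the start; "wrist_torque": the same for the moment, N m; "opening": opening from 0.0 (shut) to 1.0 (fully open); "grip_force": force on a finger pad.
Only numpy, scipy, OpenCV 4.12 (cv2) and the standard library are available. Lean on these libraries where they do the work, as an engineer would, in place of code of your own. Each camera call takes 0.05 s, during which the arm holds its last target. There are 200 camera calls.

### The job

The tracing light box rocks because its far right foot is short and hangs above the table. With the fingertips, push the wooden wedge along the table, thin end first, under that foot until it is snug and carries it, without picking the wedge up or shoving the box along; then press down on the top of the box right over that foot to check that it no longer rocks, and let go. Leave everything else on the table where it is.

Things in the scene. Friction and masses are not known exactly. Their poses are not given: they have to be found in the camera images.
- light_box: flat aluminium tracing light box, 220 x 300 mm, 4 kg, loose on four rubber feet. Origin: its centre in plan, at table height; x (220 mm side) away from the robot, y (300 mm) to the left, at yaw 0. Housing 30 to 70 mm above the table. Feet centres at x +-85, y +-125 mm, 22 mm thick, 30 tall; the one at x +85, y -125 is short. Black control unit 18 mm high on top at x -83, y +115.
- short_foot (a point): centre of the flat round underside of the short foot: 18 mm across, 20 mm tall, ending 10 mm above the table while the box stands level (as it does at first, on the other three feet). Axes as the light box. A few N on this corner rock it down about 10 mm. It is the far right foot: light box x +85, y -125 mm
- short_corner (a point): point on the top of the light box straight above the short foot, 70 mm above the table, 25 mm in from both box edges: the place to press
- wedge: plain dark hardwood wedge lying flat, 150 x 56 mm, about 80 g, 20 mm thick at the upright back end falling evenly to 2 mm at the thin end. Origin: centre of its underside; +x to the thin end. It lies to the right of the box, thin end roughly towards the short foot. It is 10 mm thick 8 mm ahead of its origin: the foot meets it when the foot's centre is about 17 mm ahead of the origin
- wedge_back (a point): centre of the wedge's upright back face (56 mm wide, 20 mm high), 10 mm above the table: push here. Sliding freely the wedge resists with about 1 N; once it is snug the resistance climbs steeply; a push of 4 to 7 N is a good fit, and it then stays by friction; from about 10 N on the whole box slides along
- paint_bottle: bystander: closed plastic bottle, 52 mm across, 120 mm tall, standing; origin under its centre
- tumbler: bystander: glass tumbler, 68 mm across, 85 mm tall, standing; origin under its centre
- paint_tin: bystander: steel tin, 66 mm across, 70 mm tall, standing; origin under its centre
- brush: bystander: paint brush lying on the table, 190 mm long along its x; origin under its middle
- sanding_block: bystander: cork sanding block, 100 x 55 x 28 mm; origin under its centre
- jar: bystander: closed amber glass jar, 70 mm across, 80 mm tall, standing; origin under its centre
- mug: bystander: white mug, 76 mm across, 90 mm tall, standing; origin under its centre
Not all that is in view belongs to the job. Leave any pink or yellow look-alike of the wedge alone.

How it is judged:
On the way, in this order (a step that is already met when the one before it is completed fails the run):
1. the wedge is pushed snug under the short foot (x of short_foot in the frame of wedge between -0.01 and 0.04 m and y of short_foot in the frame of wedge between -0.022 and 0.022 m and contact force between wedge and light_box above 1 N), for 0.2 s.
2. the fingers press on the corner over that foot (over 3 N) and the box does not rock (contact force between the fingers and light_box above 3 N and horizontal distance between the grasp point and short_corner below 0.045 m and contact force between wedge and light_box above 2 N and angle between light_box's own z axis and vertical below 0.015 rad), for 0.2 s.
At the end, for the whole second after the job is handed in: The wedge lies flat on the table under the short foot and carries some of it (over 0.5 N between them), the foot's centre within 22 mm of the wedge's middle line; the box is level within 0.015 rad, within 25 mm of where it stood, and all is at rest; bystanders within 30 mm of their places (x of short_foot in the frame of wedge between -0.01 and 0.04 m and y of short_foot in the frame of wedge between -0.022 and 0.022 m and contact force between wedge and light_box above 0.5 N and angle between light_box's own z axis and vertical below 0.015 rad and distance of light_box from where it was at the start of the episode below 0.025 m and height (world z) of wedge below 0.006 m and angle between wedge's own z axis and vertical below 0.03 rad and linear speed of each of wedge, light_box below 0.01 m/s and angular speed of light_box below 0.05 rad/s and distance of each of paint_bottle, tumbler, paint_tin, brush, sanding_block, jar, mug from where it was at the start of the episode below 0.03 m); the robot touches nothing.
It fails at once if the wedge is lifted off the table (height (world z) of wedge above 0.015 m).
It fails at once if the light box is lifted or tipped over (height (world z) of light_box above 0.02 m or angle between light_box's own z axis and vertical above 0.15 rad).
It fails at once if the light box is shoved across the table (distance of light_box from where it was at the start of the episode above 0.04 m).
It fails at once if a bystander is knocked over (angle between any of paint_bottle, tumbler, paint_tin, jar, mug's own z axis and vertical above 0.5 rad).
It also fails if it takes over 48 s, if anything falls off the work surface, if the arm or the gripper's body presses on something with over 40 N, if the wrist force passes 120 N, or if a joint passes its speed limit or range.

## Working session

There is one attempt and no reset: what is moved stays moved. The work goes in short steps, Python scripts to look and compute and a tool call to move; the robot and the scene stay as the last step left them, time stands still between calls to the robot, and variables do not carry over. Pictures are saved under pics/ and viewed, at most 10 in all, crops included, and the job is handed in when it is done.

Besides the shell and the picture viewer there is one more tool, called after "Emit:" as name(argument=value, ...) on one line, values as JSON. carry_out: Moves the arm, as the interface text tells. Its arguments: {"type":"object","properties":{"targets":{"type":"string"},"force":{"type":"number"}},"required":["targets"]}

```bash
mkdir -p pics; ls; python3 - <<'E'
from station import ctrl
import cv2,numpy as np
s=ctrl.state();print(s['time'],s['tool_pos'],s['eef_rot'],s['opening'])
for n in ['top','side']:
    p,d=ctrl.snapshot(n);cv2.imwrite(f'pics/{n}0.png',p[:,:,::-1]);np.save(f'{n}d.npy',d)
    c=ctrl.get_calibration(n);print(n,{k:np.round(v,4).tolist() for k,v in c.items()})
c=ctrl.get_calibration('wrist');print({k:np.round(v,4).tolist() for k,v in c.items()})
E
```

```text
pics
0.0 [ 0.15974731 -0.52594139  0.23076007] [-5.78637237e-04  9.89155924e-01  1.46868041e-01 -5.19242101e-05] 1.0018711615319615
top {'fx': 453.1207, 'fy': 453.1207, 'cx': 276.4991, 'cy': 213.8863, 'R': [[-0.0017, -1.0, -0.0049], [-0.9969, 0.0021, -0.0791], [0.0791, 0.0048, -0.9969]], 't': [0.0144, 0.5118, 1.4494]}
side {'fx': 402.9466, 'fy': 402.9466, 'cx': 284.1575, 'cy': 213.0565, 'R': [[-0.9019, -0.4316, 0.0198], [-0.2291, 0.4391, -0.8687], [0.3662, -0.788, -0.4949]], 't': [0.4481, 0.1775, 1.191]}
{'fx': 325.1923, 'fy': 325.1923, 'cx': 280.2591, 'cy': 206.2858, 'mount': [[-0.0002, -0.9645, -0.264, 0.067], [1.0, -0.0002, 0.0002, 0.0004], [-0.0002, -0.264, 0.9645, -0.1434], [0.0, 0.0, 0.0, 1.0]]}
```

View pics/top0.png

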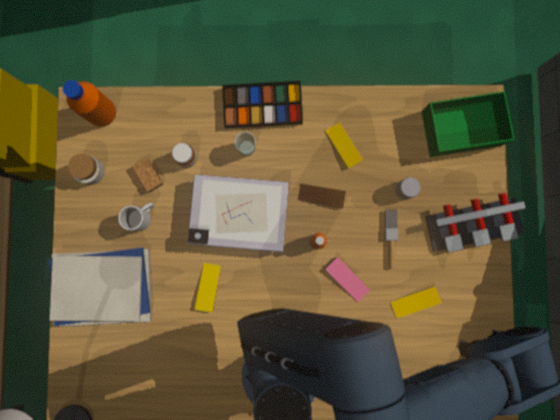

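View pics/side0.png

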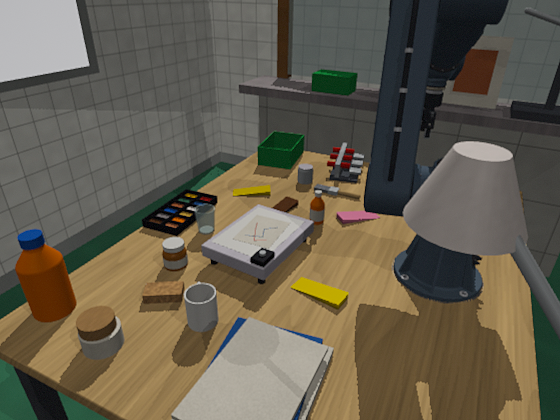

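The top view shows the light box at (238,213), with the control unit near left at (198,236), so the short foot's corner is at about (287,180). Wedge candidates are the dark brown one at (322,195), the pink one at (347,280), and yellow ones at (343,145), (207,288) and (416,302). I choose the dark one, to the right of the box. The bottle at (319,241) stands close to it on the near side.

```bash
cat > h.py <<'E'
import numpy as np,cv2
from station import ctrl
def ray(n,uv,z):
    c=ctrl.get_calibration(n);R=np.array(c['R']);t=np.array(c['t'])
    uv=np.atleast_2d(uv).astype(float)
    d=np.c_[(uv[:,0]-c['cx'])/c['fx'],(uv[:,1]-c['cy'])/c['fy'],np.ones(len(uv))]@R
    o=-R.T@t
    return o+d*((z-o[2])/d[:,2])[:,None]
def world(n,d):
    c=ctrl.get_calibration(n);R=np.array(c['R']);t=np.array(c['t'])
    v,u=np.mgrid[:d.shape[0],:d.shape[1]]
    P=np.stack([(u-c['cx'])/c['fx']*d,(v-c['cy'])/c['fy']*d,d],-1)
    return (P-t)@R
E
python3 - <<'E'
from h import *
im=cv2.imread('pics/top0.png');d=np.load('topd.npy');W=world('top',d)
hsv=cv2.cvtColor(im,cv2.COLOR_BGR2HSV)
# wedge
m=np.zeros(im.shape[:2],np.uint8);m[175:218,292:355]=(hsv[175:218,292:355,2]<95)
n,l,st,_=cv2.connectedComponentsWithStats(m);k=1+st[1:,4].argmax();m=(l==k).astype(np.uint8)
print('wedge area',st[k])
r=cv2.minAreaRect(np.argwhere(m)[:,::-1].astype(np.float32));b=cv2.boxPoints(r)
print('box px',b.round(1).tolist());B=ray('top',b,0.01);print(B.round(4).tolist(),[np.linalg.norm(B[i]-B[i-1]).round(4) for i in range(4)])
ys,xs=np.nonzero(m);P=W[ys,xs];ok=d[ys,xs]>0;P=P[ok]
A=np.c_[P[:,:2]-P[:,:2].mean(0),np.ones(len(P))];co=np.linalg.lstsq(A,P[:,2],rcond=None)[0];print('slope',co,'centre',P.mean(0))
# light box by height
h=(W[...,2]>0.05)&(W[...,2]<0.085)&(d>0);h[:165]=0;h[262:]=0;h[:,:180]=0;h[:,300:]=0
n,l,st,_=cv2.connectedComponentsWithStats(h.astype(np.uint8));k=1+st[1:,4].argmax();q=np.argwhere(l==k)[:,::-1].astype(np.float32)
r=cv2.minAreaRect(q);b=cv2.boxPoints(r);B=ray('top',b,0.07);print('lb',b.round(1).tolist(),B.round(4).tolist(),[np.linalg.norm(B[i]-B[i-1]).round(4) for i in range(4)], B.mean(0))
print('z table',np.median(W[215:225,335:370,2]),'lb z',np.median(W[l==k][:,2]))
c=im[150:270,180:420];cv2.imwrite('pics/c1.png',cv2.resize(c,None,fx=3.3,fy=3.3,interpolation=cv2.INTER_CUBIC))
# bottle
hh=(W[...,2]>0.02)&(d>0);n,l,st,ce=cv2.connectedComponentsWithStats(hh.astype(np.uint8))
for i in range(1,n):
    if 30<st[i,4]<3000: print(st[i],W[l==i].mean(0).round(3),W[l==i][:,2].max().round(3))
E
```

```text
wedge area [298 184  47  25 775]
box px [[297.1000061035156, 201.8000030517578], [300.20001220703125, 183.6999969482422], [344.3999938964844, 191.1999969482422], [341.20001220703125, 209.39999389648438]]
[[0.5521, -0.054, 0.01], [0.612, -0.0646, 0.01], [0.5867, -0.209, 0.01], [0.5269, -0.198, 0.01]] [np.float64(0.1462), np.float64(0.0609), np.float64(0.1466), np.float64(0.0608)]
slope [ 0.07759697 -0.12369039  0.00990068] centre [ 0.57076994 -0.13324067  0.00990068]
lb [[187.3000030517578, 243.10000610351562], [193.10000610351562, 173.60000610351562], [288.20001220703125, 181.5], [282.3999938964844, 251.0]] [[0.417, 0.2917, 0.07], [0.6361, 0.2764, 0.07], [0.6102, -0.0238, 0.07], [0.3919, -0.005, 0.07]] [np.float64(0.2977), np.float64(0.2197), np.float64(0.3013), np.float64(0.2191)] [0.51379825 0.13480251 0.07      ]
z table -3.133266261386088e-05 lb z 0.0707245656773592
[  63   80   52   46 1528] [0.843 0.581 0.147] 0.232
[222  80  81  47 810] [0.88  0.061 0.027] 0.038
[ 423   91   92   65 1897] [ 0.805 -0.606  0.062] 0.099
[235 131  21  24 254] [0.742 0.114 0.063] 0.09
[172 143  25  24 432] [0.698 0.307 0.07 ] 0.089
[ 68 153  35  31 796] [0.655 0.621 0.068] 0.088
[132 157  30  35 520] [0.642 0.436 0.028] 0.038
[396 177  24  22 398] [ 0.591 -0.402  0.064] 0.079
[ 431  192   94   60 2000] [ 0.48  -0.626  0.053] 0.081
[119 203  35  28 459] [0.502 0.459 0.063] 0.098
[385 229  13  12  58] [ 0.443 -0.354  0.023] 0.027
[309 232  18  17 236] [ 0.425 -0.112  0.088] 0.127
[330 257   9  16  37] [ 0.349 -0.171  0.023] 0.027
[ 54 406  36  14 238] [-0.115  0.656  0.023] 0.029
[  0 409  33  11 283] [0.05  0.567 0.501] 0.519
```

View pics/c1.png

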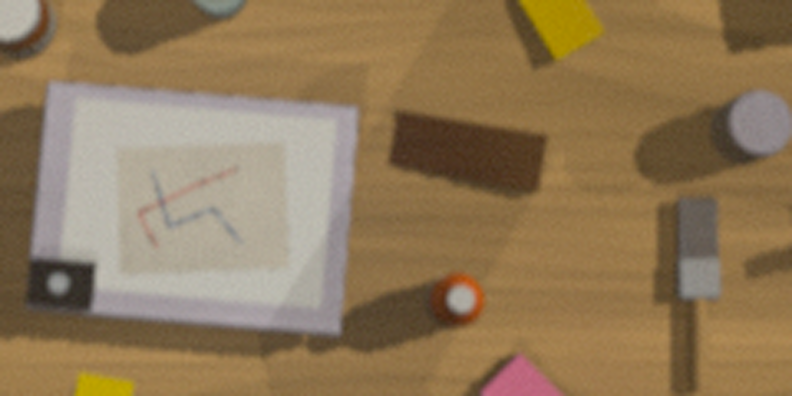

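The crop confirms the choice. The dark wedge lies at about (322,195) in the full view, its thick end to the right (depth rises towards −y) and its thin end facing the far right corner of the box. The foot comes out at about (0.588, 0.003). The wedge centre is at about (0.570, -0.131), heading 80°. I'll start by turning the tool.

Emit:
carry_out(targets="0 0 0 0 0 -7 0.5; 0 0 0 0 0 -7 0.5; 0 0 0 0 0 -7 0.5; 0 0 0 0 0 -7 0.5; 0 0 0 0 0 -7 0.5; 0 0 0 0 0 -7 0.5; 0 0 0 0 0 -7 0.5; 0 0 0 0 0 -7 0.5; 0 0 0 0 0 -7 0.5; 0 0 0 0 0 0 0.5", force=30)

```text
time: 0.93
tool_pos: [0.1598, -0.5261, 0.231]
eef_rot: [-0.0, 0.765, 0.644, 0.0]
ft_force: [-0.5, -0.3, -1.2]
opening: 0.249
grip_force: 0.0
```

```bash
cat >> h.py <<'E'
from scipy.spatial.transform import Rotation as Ro
def T():
    s=ctrl.state();w,x,y,z=s['eef_rot'];return np.array(s['tool_pos']),Ro.from_quat([x,y,z,w]).as_matrix(),s
def to(p):
    p0,R,s=T();d=R.T@(np.array(p)-p0);h=np.degrees(np.arctan2(R[1,0],R[0,0]))
    print('t',round(s['time'],2),'pos',p0.round(4),'head',h.round(2),'tilt',R[:2,2].round(4),'delta tool',d.round(4),'F',np.round(s['ft_force'],2),'open',round(s['opening'],3))
E
python3 -c "
from h import *
to([.550,-.244,.15])"
```

```text
t 0.93 pos [ 0.1598 -0.5261  0.231 ] head 80.22 tilt [-0.0001  0.0006] delta tool [0.3442 0.3366 0.0812] F [-0.52 -0.28 -1.18] open 0.249
```

Emit:
carry_out(targets="0.025 0.025 0 0 0 0 0.5; 0.025 0.025 0 0 0 0 0.5; 0.025 0.025 0 0 0 0 0.5; 0.025 0.025 0 0 0 0 0.5; 0.025 0.025 0 0 0 0 0.5; 0.025 0.025 0 0 0 0 0.5; 0.025 0.025 0 0 0 0 0.5; 0.025 0.025 0 0 0 0 0.5; 0.025 0.025 0 0 0 0 0.5; 0.025 0.025 0 0 0 0 0.5")

```text
time: 1.77
tool_pos: [0.451, -0.3227, 0.2312]
eef_rot: [-0.0, 0.768, 0.64, -0.0]
ft_force: [0.4, -0.9, 0.7]
opening: 0.248
grip_force: 0.0
```

Emit:
carry_out(targets="0.025 0.025 0 0 0 0 0.5; 0.025 0.025 0 0 0 0 0.5; 0.025 0.02 0 0 0 0 0.5; 0.019 0.017 0.02 0 0 0 0.5; 0 0 0.03 0 0 0 0.5; 0 0 0.03 0 0 0 0.5; 0 0 0 0 0 0 0.5; 0 0 0 0 0 0 0.5")

```text
time: 2.43
tool_pos: [0.5514, -0.2464, 0.1506]
eef_rot: [-0.001, 0.768, 0.641, -0.001]
ft_force: [1.0, -0.3, 1.1]
opening: 0.25
grip_force: 0.0
```

```bash
python3 - <<'E'
from h import *
p,R,s=T()
pic,d=ctrl.snapshot('wrist');cv2.imwrite('pics/w1.png',pic[:,:,::-1]);np.save('wd.npy',d)
to([.550,-.244,.1])
E
```

```text
t 2.48 pos [ 0.5522 -0.2471  0.1523] head 79.75 tilt [ 0.0003 -0.0002] delta tool [ 0.0027 -0.0027  0.0523] F [0.72 0.22 1.26] open 0.252
```

View pics/w1.png

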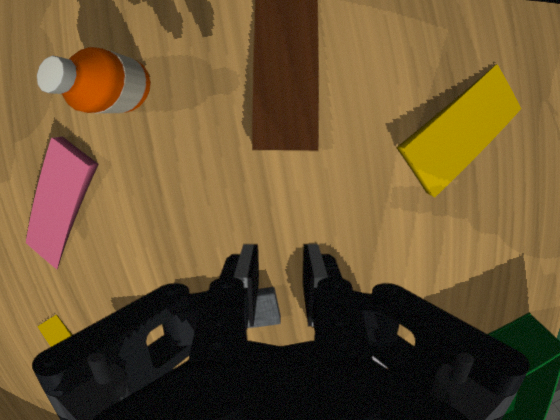

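The wrist view shows the dark wedge with its back edge at row ≈150, columns 253–319, its long sides nearly parallel to the tool's x, and the fingertips at (250,250) and (310,250). The bottle at (100,80) is clear of the path.

```bash
cat >> h.py <<'E'
def wray(uv,p,R,z):
    c=ctrl.get_calibration('wrist');M=np.array(c['mount']);uv=np.atleast_2d(uv).astype(float)
    a=np.c_[uv[:,0]-c['cx'],uv[:,1]-c['cy']]/c['fx'];r=np.linalg.norm(a,axis=1)+1e-12
    d=np.c_[a/r[:,None]*np.sin(r)[:,None],np.cos(r)]@M[:3,:3].T@R.T
    o=p+R@M[:3,3];return o+d*((z-o[2])/d[:,2])[:,None]
E
python3 - <<'E'
from h import *
p,R,s=T();im=cv2.imread('pics/w1.png').astype(int)
g=im[...,2]
m=(g<100)
def run(v):
    c=285;a=c
    while m[v,a-1]:a-=1
    b=c
    while m[v,b+1]:b+=1
    return a-.5,b+.5
H=lambda along:0.02-along/150*18e-3
b=285;v=100
while m[v+1,285]:v+=1
back=wray([[v+.5-.0*0+0 if 0 else 285,v+.5]],p,R,.02)[0];print('back row',v,back)
mid=[]
for v_ in (20,60,100,140):
    a,c=run(v_);q=wray([[a,v_],[c,v_]],p,R,.012)
    al=np.linalg.norm((q.mean(0)-back)[:2]);q=wray([[a,v_],[c,v_]],p,R,H(al));mid.append(q.mean(0));print(v_,a,c,'w',np.linalg.norm(q[0]-q[1]).round(4),'along',al.round(4),q.mean(0).round(4))
mid=np.array(mid);u=mid[0]-mid[-1];u[2]=0;u/=np.linalg.norm(u);print('head',np.degrees(np.arctan2(u[1],u[0])))
n=np.array([-u[1],u[0],0])
back0=mid[-1]+u*((back-mid[-1])@u);back0[2]=0
f=np.array([.5877,.003,0]);o=back0+u*.075
print('back',back0,'centre',o,'foot in wedge',(f-o)@u,(f-o)@n)
q=back0-u*.033;print('pre',q);to([q[0],q[1],.008])
E
```

```text
back row 149 [ 0.56383858 -0.20762967  0.02      ]
20 252.5 317.5 w 0.0549 along 0.1157 [ 0.584  -0.0963  0.02  ]
60 246.5 317.5 w 0.0594 along 0.0785 [ 0.575  -0.1314  0.02  ]
100 244.5 318.5 w 0.062 along 0.043 [ 0.5685 -0.1653  0.02  ]
140 250.5 317.5 w 0.0567 along 0.0078 [ 0.5645 -0.1993  0.02  ]
head 79.28079165498717
back [ 0.56295957 -0.20746327  0.        ] centre [ 0.57690928 -0.13377199  0.        ] foot in wedge 0.1363924156822857 0.014836614732185978
pre [ 0.55682171 -0.23988744  0.        ]
t 2.48 pos [ 0.5522 -0.2471  0.1523] head 79.75 tilt [ 0.0003 -0.0002] delta tool [0.0079 0.0032 0.1443] F [0.72 0.22 1.26] open 0.252
```

```bash
python3 - <<'E'
from h import *
p,R,s=T();im=cv2.imread('pics/w1.png').astype(int);g=im[...,2]
print(g[100,236:262].tolist(),g[100,312:324].tolist())
m=g<100;E=[]
back=wray([[285,150]],p,R,.02)[0]
for v in range(5,146,10):
    b=285
    while m[v,b+1]:b+=1
    z=.02
    for _ in range(4):
        q=wray([[b+.5,v]],p,R,z)[0];al=abs(q[1]-back[1])/.985;z=.02-al/.15*.018
    E.append(q)
E=np.array(E);k=np.polyfit(E[:,1],E[:,0],1);u=np.array([k[0],1]);u/=np.linalg.norm(u);n=np.array([-u[1],u[0]])
res=E[:,0]-np.polyval(k,E[:,1]);print('head',np.degrees(np.arctan2(u[1],u[0])),'res',res.std(),'far y range',E[0,1])
e=np.array([np.polyval(k,back[1]),back[1]]);b0=e+n*.028;b0=b0+u*((back[:2]-b0)@u)
f=np.array([.5877,.003]);o=b0+u*.075;print('back',b0,'centre',o,'foot in wedge',(f-o)@u,(f-o)@n)
q=b0-u*.033;to([q[0],q[1],.008])
# top view: far edge
im=cv2.imread('pics/top0.png')[...,2].astype(float)
pts=[]
for c in range(304,342,4):
    col=im[175:200,c];i=np.argmin(np.diff(col));pts.append(ray('top',[[c,175+i+.5]],.011)[0])
pts=np.array(pts);k=np.polyfit(pts[:,1],pts[:,0],1);print('top far edge at y=-.13:',np.polyval(k,-.13),'slope',k[0],'wrist:',np.polyval(np.polyfit(E[:,1],E[:,0],1),-.13))
E
```

```text
[160, 164, 163, 161, 163, 165, 163, 155, 121, 96, 87, 91, 88, 91, 89, 84, 83, 77, 70, 75, 77, 73, 78, 71, 69, 72] [75, 77, 75, 75, 75, 73, 93, 138, 149, 149, 151, 152]
head 79.09163872716272 res 0.0003598688885835015 far y range -0.08175834218509712
back [ 0.56339043 -0.20797867] centre [ 0.57758334 -0.13433384] foot in wedge 0.1367668349222952 0.016055019131356367
t 2.48 pos [ 0.5522 -0.2471  0.1523] head 79.75 tilt [ 0.0003 -0.0002] delta tool [0.0075 0.0036 0.1443] F [0.72 0.22 1.26] open 0.252
top far edge at y=-.13: 0.6027486956596017 slope 0.18298389912597612 wrist: 0.6069338001955955
```

Emit:
carry_out(targets="0.002 0.001 0.03 0 0 0 0.5; 0.002 0.001 0.03 0 0 0 0.5; 0.002 0 0.03 0 0 0 0.5; 0 0 0.03 0 0 0 0.5; 0 0 0.015 0 0 0 0.5; 0 0 0.008 0 0 0 0.5; 0 0 0 0 0 0 0.5; 0 0 0 0 0 0 0.5; 0 0 0 0 0 0 0.5; 0 0 0 0 0 0 0.5")

```text
time: 3.32
tool_pos: [0.5559, -0.2417, 0.01]
eef_rot: [0.001, 0.767, 0.642, 0.001]
ft_force: [-0.7, -0.3, -0.4]
opening: 0.25
grip_force: 0.0
```

```bash
python3 - <<'E'
from h import *
to([.5573,-.240,.008])
a,d=ctrl.snapshot('wrist');b,_=ctrl.snapshot('top')
cv2.imwrite('pics/w2.png',np.vstack([a[:300],cv2.resize(b[140:260,240:400],(560,420))[:300]])[:,:,::-1])
E
```

```text
t 3.32 pos [ 0.5559 -0.2417  0.01  ] head 79.87 tilt [ 0.0024 -0.0013] delta tool [0.002  0.0011 0.002 ] F [-0.69 -0.32 -0.36] open 0.25
```

View pics/w2.png

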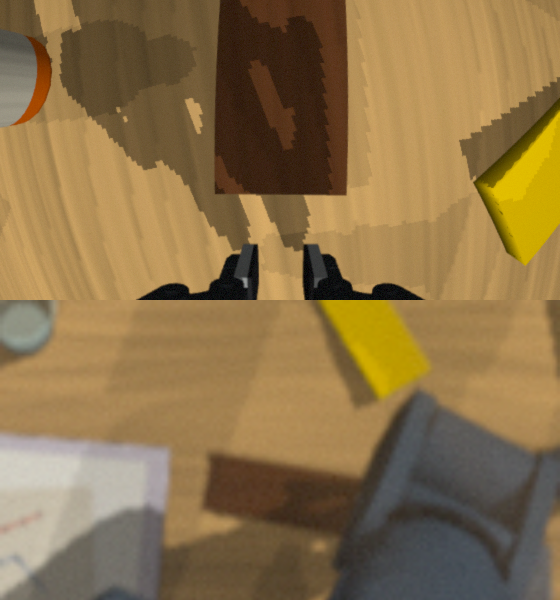

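The fingertips (250 and 311) are centred on the wedge back (215–347, back edge at row 193), about 20 mm behind it. I'll push, turning slightly towards the foot.

Emit:
carry_out(targets="0.01 0 0 0 0 0 0.5; 0.01 0 0 0 0 0 0.5; 0.008 0 0 0 0 -0.5 0.5; 0.008 0 0 0 0 -0.9 0.5; 0.008 0 0 0 0 -0.9 0.5; 0.008 0 0 0 0 -0.9 0.5; 0.008 0 0 0 0 -0.8 0.5; 0 0 0 0 0 0 0.5; 0 0 0 0 0 0 0.5")

```text
time: 4.17
tool_pos: [0.5645, -0.1815, 0.0082]
eef_rot: [-0.0, 0.744, 0.669, -0.0]
ft_force: [0.0, -0.2, 0.2]
opening: 0.251
grip_force: 0.0
```

```bash
python3 - <<'E'
from h import *
p,R,s=T();to(p)
a,d=ctrl.snapshot('wrist');b,td=ctrl.snapshot('top');c,_=ctrl.snapshot('side')
cv2.imwrite('w3.png',a[:,:,::-1]);cv2.imwrite('t3.png',b[:,:,::-1]);cv2.imwrite('s3.png',c[:,:,::-1])
cv2.imwrite('pics/w3.png',np.vstack([cv2.resize(a[:300],None,fx=1,fy=1),cv2.resize(c[170:245,230:370],(560,300),interpolation=cv2.INTER_CUBIC)])[:,:,::-1])
E
```

```text
t 4.17 pos [ 0.5645 -0.1815  0.0082] head 83.94 tilt [-0.0002  0.0001] delta tool [0. 0. 0.] F [ 0.   -0.18  0.23] open 0.251
```

View pics/w3.png

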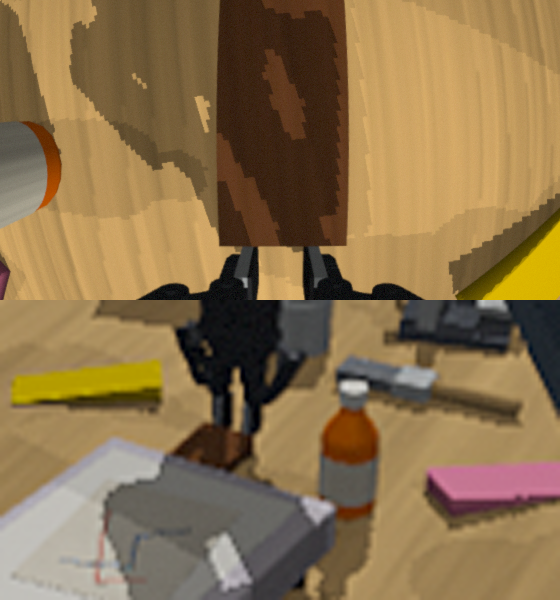

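The fingertips touch the wedge back (row 245) and the wedge is in line with the tool (columns 218–347). About 85 mm remain to a snug fit, and the estimated side offset is within about 6 mm. I'll push on.

Emit:
carry_out(targets="0.008 0 0 0 0 0.5 0.5; 0.008 0 0 0 0 0.5 0.5; 0.008 0 0 0 0 0 0.5; 0.008 0 0 0 0 0 0.5; 0.008 0 0 0 0 0 0.5; 0.008 0 0 0 0 0 0.5; 0.008 0 0 0 0 0 0.5; 0.006 0 0 0 0 0 0.5; 0 0 0 0 0 0 0.5; 0 0 0 0 0 0 0.5")

```text
time: 5.15
tool_pos: [0.572, -0.1201, 0.0083]
eef_rot: [0.0, 0.749, 0.662, 0.0]
ft_force: [-0.2, -0.5, -0.7]
opening: 0.249
grip_force: 0.0
```

```bash
python3 - <<'E'
from h import *
p,R,s=T();to([.5877,.003,p[2]])
a,d=ctrl.snapshot('wrist');c,_=ctrl.snapshot('side')
cv2.imwrite('pics/w4.png',np.vstack([cv2.resize(a[:300],None,fx=1,fy=1),cv2.resize(c[170:245,230:370],(560,300),interpolation=cv2.INTER_CUBIC)])[:,:,::-1])
E
```

```text
t 5.15 pos [ 0.572  -0.1201  0.0083] head 82.93 tilt [ 0. -0.] delta tool [ 0.1241  0.0004 -0.    ] F [-0.17 -0.51 -0.69] open 0.249
```

View pics/w4.png

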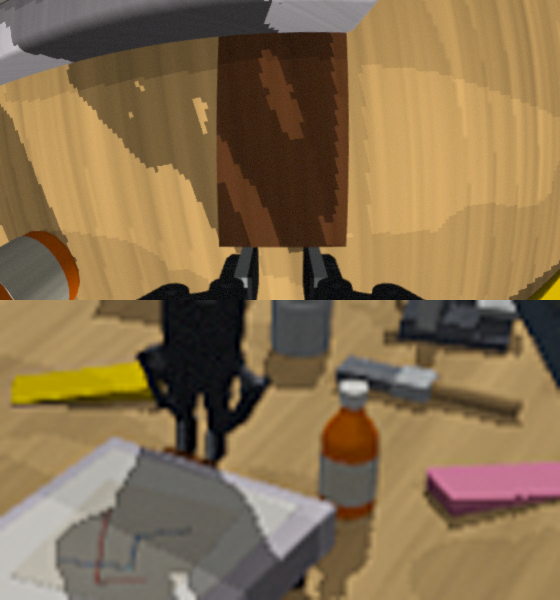

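```bash
python3 - <<'E'
from h import *
p,R,s=T()
for uv,z in (((352,32),.03),((378,0),.07),((219,245),.02),((347,246),.02),((218,37),.03),((300,33),.03)):
    q=wray([uv],p,R,z)[0];print(uv,z,q.round(4),'tool',(R.T@(q-p)).round(4))
print('corner expected',R.T@(np.array([.6105,-.0241,.03])-p))
E
```

```text
(352, 32) 0.03 [ 0.6117 -0.0238  0.03  ] tool [ 0.101   0.0274 -0.0217]
(378, 0) 0.07 [ 0.6099 -0.025   0.07  ] tool [ 0.0995  0.0258 -0.0617]
(219, 245) 0.02 [ 0.5471 -0.1047  0.02  ] tool [ 0.0127 -0.0266 -0.0117]
(347, 246) 0.02 [ 0.6032 -0.1123  0.02  ] tool [ 0.0122  0.03   -0.0117]
(218, 37) 0.03 [ 0.5616 -0.0198  0.03  ] tool [ 0.0987 -0.0228 -0.0217]
(300, 33) 0.03 [ 0.592  -0.0227  0.03  ] tool [ 0.0996  0.0078 -0.0217]
corner expected [ 0.10055663  0.02627336 -0.0217121 ]
```

The corner seen by the wrist camera agrees with the top view to about 1 mm. The foot is about 112 mm ahead of the wedge back and 1–2 mm off the middle line, so contact is about 20 mm away.

Emit:
carry_out(targets="0.008 0 0 0 0 0 0.5; 0.006 0 0 0 0 0 0.5; 0.002 0 0 0 0 0 0.5; 0.001 0 0 0 0 0 0.5; 0 0 0 0 0 0 0.5; 0 0 0 0 0 0 0.5")

```text
time: 5.75
tool_pos: [0.5741, -0.1035, 0.0083]
eef_rot: [-0.0, 0.75, 0.662, 0.0]
ft_force: [-0.7, 0.2, 0.8]
opening: 0.249
grip_force: 0.0
```

Emit:
carry_out(targets="0.001 0 0 0 0 0 0.5; 0.001 0 0 0 0 0 0.5; 0 0 0 0 0 0 0.5; 0 0 0 0 0 0 0.5")

```text
time: 6.08
tool_pos: [0.5743, -0.1016, 0.0083]
eef_rot: [0.0, 0.75, 0.662, 0.0]
ft_force: [-0.9, -0.5, -0.2]
opening: 0.25
grip_force: 0.0
```

Emit:
carry_out(targets="0.001 0 0 0 0 0 0.5; 0 0 0 0 0 0 0.5; 0 0 0 0 0 0 0.5")

```text
time: 6.33
tool_pos: [0.5744, -0.1005, 0.0083]
eef_rot: [-0.0, 0.75, 0.662, 0.0]
ft_force: [-0.5, -0.2, 0.4]
opening: 0.249
grip_force: 0.0
```

Emit:
carry_out(targets="0.001 0 0 0 0 0 0.5; 0 0 0 0 0 0 0.5; 0 0 0 0 0 0 0.5")

```text
time: 6.58
tool_pos: [0.5746, -0.0995, 0.0083]
eef_rot: [-0.0, 0.75, 0.662, 0.0]
ft_force: [0.7, 0.2, 1.1]
opening: 0.249
grip_force: 0.0
```

Emit:
carry_out(targets="0.001 0 0 0 0 0 0.5; 0 0 0 0 0 0 0.5; 0 0 0 0 0 0 0.5")

```text
time: 6.83
tool_pos: [0.5747, -0.0985, 0.0083]
eef_rot: [-0.0, 0.75, 0.662, 0.0]
ft_force: [-0.4, -0.2, -0.3]
opening: 0.252
grip_force: 0.1
```

Emit:
carry_out(targets="0.001 0 0 0 0 0 0.5; 0 0 0 0 0 0 0.5; 0 0 0 0 0 0 0.5")

```text
time: 7.08
tool_pos: [0.5749, -0.0977, 0.0083]
eef_rot: [0.0, 0.75, 0.662, -0.0]
ft_force: [-0.1, -2.6, -0.7]
opening: 0.253
grip_force: 1.0
```

Resistance is starting (2.6 N), so I'll go on in half-millimetre steps.

Emit:
carry_out(targets="0.0005 0 0 0 0 0 0.5; 0 0 0 0 0 0 0.5; 0 0 0 0 0 0 0.5; 0 0 0 0 0 0 0.5")

```text
time: 7.42
tool_pos: [0.5749, -0.0973, 0.0083]
eef_rot: [0.0, 0.75, 0.662, -0.0]
ft_force: [-0.4, -4.2, -0.6]
opening: 0.253
grip_force: 2.4
```

Emit:
carry_out(targets="0.0005 0 0 0 0 0 0.5; 0 0 0 0 0 0 0.5; 0 0 0 0 0 0 0.5; 0 0 0 0 0 0 0.5")

```text
time: 7.75
tool_pos: [0.5749, -0.0968, 0.0083]
eef_rot: [0.0, 0.75, 0.662, -0.0]
ft_force: [-0.2, -5.7, -0.5]
opening: 0.252
grip_force: 2.7
```

5.7 N is a good fit. Now I'll back off, go up and shut the fingers.

Emit:
carry_out(targets="-0.003 0 0 0 0 0 0.5; -0.012 0 0 0 0 0 0.5; -0.015 0 0 0 0 0 0.5; 0 0 -0.03 0 0 0 0.5; 0 0 -0.04 0 0 0 1; 0 0 -0.04 0 0 0 1; 0 0 -0.04 0 0 0 1; 0 0 0 0 0 0 1; 0 0 0 0 0 0 1; 0 0 0 0 0 0 1")

```text
time: 8.58
tool_pos: [0.5708, -0.1266, 0.1578]
eef_rot: [-0.0, 0.75, 0.662, -0.0]
ft_force: [-0.3, -1.2, -0.1]
opening: 0.003
grip_force: 0.0
```

```bash
python3 - <<'E'
from h import *
to([.5877,.003,.07])
a,d=ctrl.snapshot('wrist')
cv2.imwrite('pics/w5.png',a[:,:,::-1])
E
```

```text
t 8.58 pos [ 0.5708 -0.1266  0.1578] head 82.88 tilt [-0.0005  0.0004] delta tool [0.1307 0.0007 0.0878] F [-0.25 -1.23 -0.14] open 0.003
```

View pics/w5.png

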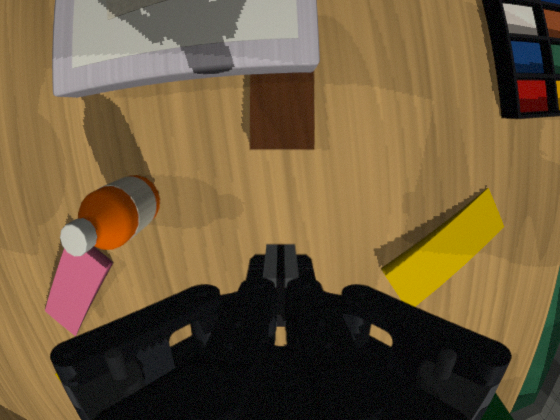

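The wedge (columns 250–314, back at row 149) stays put under the corner of the box (318,65). I'll go over the corner and come down slowly.

Emit:
carry_out(targets="0.033 0 0 0 0 0 1; 0.033 0 0 0 0 0 1; 0.033 0 0 0 0 0 1; 0.032 0 0 0 0 0 1; 0 0 0.03 0 0 0 1; 0 0 0.03 0 0 0 1; 0 0 0.015 0 0 0 1; 0 0 0.005 0 0 0 1; 0 0 0 0 0 0 1; 0 0 0 0 0 0 1")

```text
time: 9.47
tool_pos: [0.5875, 0.0034, 0.0783]
eef_rot: [-0.0, 0.75, 0.662, -0.0]
ft_force: [-0.2, -0.4, 0.4]
opening: 0.001
grip_force: 0.0
```

Emit:
carry_out(targets="0 0 0.002 0 0 0 1; 0 0 0.002 0 0 0 1; 0 0 0.002 0 0 0 1; 0 0 0 0 0 0 1; 0 0 0 0 0 0 1")

```text
time: 9.88
tool_pos: [0.5875, 0.0036, 0.0725]
eef_rot: [0.0, 0.75, 0.662, 0.0]
ft_force: [0.2, 0.5, 0.4]
opening: -0.001
grip_force: 0.0
```

Emit:
carry_out(targets="0 0 0.001 0 0 0 1; 0 0 0.001 0 0 0 1; 0 0 0.0005 0 0 0 1; 0 0 0 0 0 0 1; 0 0 0 0 0 0 1")

```text
time: 10.3
tool_pos: [0.5875, 0.0036, 0.0701]
eef_rot: [0.0, 0.75, 0.662, 0.0]
ft_force: [-1.9, -0.4, 4.5]
opening: 0.004
grip_force: 2.2
```

Emit:
carry_out(targets="0 0 0.0005 0 0 0 1; 0 0 0 0 0 0 1; 0 0 0 0 0 0 1; 0 0 0 0 0 0 1; 0 0 0 0 0 0 1; 0 0 0 0 0 0 1")

```text
time: 10.8
tool_pos: [0.5875, 0.0036, 0.07]
eef_rot: [0.0, 0.75, 0.662, 0.0]
ft_force: [-3.6, 0.1, 10.1]
opening: 0.0
grip_force: 4.9
```

The corner holds at 10 N without giving. I'll let go.

Emit:
carry_out(targets="0 0 -0.001 0 0 0 1; 0 0 -0.005 0 0 0 1; 0 0 -0.03 0 0 0 1; 0 0 -0.03 0 0 0 1; -0.033 0 -0.01 0 0 0 1; -0.033 0 0 0 0 0 1; -0.033 0 0 0 0 0 1; -0.032 0 0 0 0 0 1; 0 0 0 0 0 0 1; 0 0 0 0 0 0 1")

```text
time: 11.63
tool_pos: [0.571, -0.1276, 0.1454]
eef_rot: [-0.0, 0.75, 0.661, 0.0]
ft_force: [-0.5, 0.8, 0.6]
opening: 0.001
grip_force: 0.0
```

```bash
python3 - <<'E'
from h import *
p,R,s=T();to(p);a,d=ctrl.snapshot('wrist');cv2.imwrite('pics/w6.png',a[:,:,::-1])
b=cv2.imread('pics/w5.png')[:230];print('changed px',(np.abs(a[:230,:,::-1].astype(int)-b).max(-1)>60).sum())
o,_=ctrl.snapshot('side');q=cv2.imread('pics/side0.png')[:,:,::-1]
D=(np.abs(o.astype(int)-q).max(-1)>70).astype(np.uint8);n,l,st,_=cv2.connectedComponentsWithStats(D);print(st[1:][st[1:,4]>40].tolist())
E
```

```text
t 11.63 pos [ 0.571  -0.1276  0.1454] head 82.75 tilt [0.     0.0001] delta tool [0. 0. 0.] F [-0.48  0.84  0.65] open 0.001
changed px 8079
[[341, 0, 17, 7, 76], [463, 3, 21, 9, 73], [327, 7, 28, 32, 280], [339, 8, 26, 21, 295], [426, 12, 76, 75, 2380], [314, 71, 23, 5, 43], [290, 75, 22, 8, 116], [357, 81, 23, 10, 150], [268, 85, 37, 8, 102], [428, 93, 15, 10, 64], [364, 167, 20, 47, 511], [273, 197, 25, 16, 246], [256, 209, 34, 28, 507], [385, 215, 31, 36, 636], [355, 304, 19, 41, 67], [375, 306, 31, 7, 51], [497, 350, 14, 22, 42], [358, 386, 4, 33, 42]]
```

View pics/w6.png

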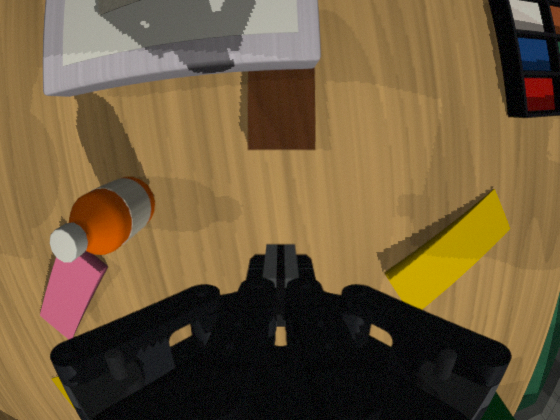

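The wedge (248–315, back at row 149) still sits under the box corner (319,65), the bottle is where it was, and the robot is clear.

```bash
python3 -c "
from h import *
p,R,s=T();print(wray([(281,149.5)],p,R,.02))
print(ctrl.hand_in())"
```

```text
[[ 0.57734267 -0.08467312  0.02      ]]
the job is handed in; nothing more can be done
None
```

I pushed the wedge snug under the short foot with a 5.7 N push, pressed the corner to 10 N with no rocking, let go and handed the job in at about 12 s; the judge's verdict was not shown.

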